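# Open the ratchet clamp of a laboratory shaker

## Robot

A 7-joint arm with a two-finger parallel gripper is mounted at the origin on the work surface. World frame = base frame: x ahead of the robot, y to its left, z up, the work surface at z = 0. Lengths are in m, angles in rad, forces in N, time in s.
With the tool pointing down it reaches from about 0.4 to 0.85 m from the base axis. Payload 10.4 kg.
Tool frame: the origin (TCP) lies on the centre line of the jaws, within the pads' length; the fingertips stand 14 mm ahead of it and the grasp point (between the pads) lies 5 mm behind it (manip.tip_reach is the distance from the TCP to the fingertips, in m); z points along the fingers, y is the line along which they close (so a half turn about z gives the same grasp; the last joint's range is limited). The gripper opens to 85 mm and grips with 20 to 120 N. Pads are 22 mm wide; open, the fingers measure 114 mm over their backs; the gripper's body (76 mm by 85 mm) begins 54 mm behind the grasp point. The pads swing forward as they close: fully open they stand 13 mm farther back than shut.
Start: joints at [1.312, 0.332, -0.065, 1.46, 0.022, 1.35, -0.088], TCP at [0.146, -0.608, 0.208] pointing down, gripper open.
Joint ranges: [-2.6, 2.6], [-0.5, 2.12], [-1.47, 1.34], [0.16, 2.42], [-1.27, 4.41], [0.06, 2.06], [-2.6, 2.6]. Speed limits (rad/s): [2.22, 2.22, 2.79, 2.79, 3.14, 3.14, 3.14].

## Interface

Orientations are given as a unit quaternion [x, y, z, w].
In Python, from workcell import manip gives the robot as it stands.
- The arm moves only by the shell command python3 -m pendant 'ROWS' [FORCE]. ROWS is JSON, a list of rows, each a list of 7 numbers: the shift along the tool's x, y, z in units of 50 mm (1.0 is 50 mm), then the turn, a rotation vector about the tool's x, y, z in units of 8 degrees (1.0 is 8 degrees), then the opening, from -1 (shut) to 1 (fully open), so that 0 is half open. In form: [[dx, dy, dz, ax, ay, az, jaw], ...]. A call has exactly 10 rows; each row is the pose to reach, as a shift and turn from the pose commanded when the call began, along the tool's axes at that moment; what a row does not reach only later rows make up. A row lasts 1/8 s, in which the tool goes at most 62.5 mm and 10.7 degrees, less where a joint would pass 70% of its speed; a pose out of reach is approached as far as the arm can. A call with a gripper value outside its range is refused whole. The fingers move at their own pace and stop on an object; FORCE is the grip in N (left out, the last holds). Time passes only in rows, so rows that repeat a pose let the fingers close, or fill a call up. It gives the time, the measured TCP pose, the force, the opening and the grip force at its end, in the units of the state.
- manip.get_obs(): the state, without advancing time (a new reading comes with each control period).
- manip.camera(name): name is "side" or "top"; returns (picture, depth): 384x512x3 uint8, red, green, blue; 384x512 float32, m along the optical axis (not along the pixel's ray), 0 where there is no reading.
- manip.get_calibration(name): a dict with "fx", "fy", "cx", "cy" (pixels), "xyz" and "orientation" of the camera in the world. Camera axes: x right, y up, looking along -z (the intrinsics and any distortion apply to the point x, -y, -z); pixel columns grow to the right and rows downward; lengths in m; the calibration is good to about 2 mm. A picture is of the moment at which its call begins. get_calibration takes no time and is no camera call.
- manip.hand_in(): hands the job in; it is judged then, once.
Trained networks look in the newest picture that a camera, given by its name, has taken for a name from the list of things; names that differ only in an ending like _2 or _b are one class to them, and where a whole thing is asked for, a point or a joint stands for the part that bears it (a point fixed in the world has none). Each returns a list of dicts, best first, with "p" (0 to 1); they miss things now and then, are a little off and sometimes report something else, mostly with a low value. They report only what shows in the picture. A call takes as long as a camera call. They do not tell look-alikes from the thing itself.
- manip.find_in(thing, camera): "box" ([left, top, right, bottom] in pixels, round what is visible of it).
- manip.trace(thing, camera): "pixels" (384x512 bool, what is visible of it) and "box" ([left, top, right, bottom] in pixels, round what is visible of it).
- manip.tip_of(thing, camera): "pixel" ([column, row] in pixels: a listed point, or the origin of a listed thing).
The state is a dict: "clock": time; "joint_pos": joint angles; "joint_velocities": joint speeds; "tau": joint torques, N m; "position": TCP position; "ee_rot": TCP orientation; "ft_force": force on the tool from outside, world axes, zero at the start; "torque": the same for the moment, N m; "grip_width": opening from 0.0 (shut) to 1.0 (fully open); "grasp_force": force on a finger pad.
Only numpy, scipy, OpenCV 4.12 (cv2) and the standard library are available. Lean on these libraries where they do the work, as an engineer would, in place of code of your own. Each camera call takes 0.05 s, during which the arm holds its last target. There are 200 camera calls.

## Task

The tube rack on the shaker has had its run: open the shaker's clamp so that the rack can be taken out later. With a fingertip press down the black release pad on top of the sliding jaw, keep it down, and push the jaw back along its toothed bar, away from the rack, all the way to the block at the bar's end; then take the hand away so that the pad springs up. Leave the rack standing where it is and do not disturb anything else.

Things in the scene. Friction and masses are not known exactly. Their poses are not given: they have to be found in the camera images.
- shaker: Fixed bench shaker: white base, flat grey platform 240 (its x) by 380 (its y) mm, top 60 mm above the table. Origin: centre of the underside, on the table; z up. Along its y axis, from +y: aluminium fence 50 mm high, tube rack, sliding jaw on a toothed steel bar (18 wide, 24 mm above the platform, on the line x = 0), end block. The clamp opens towards -y.
- bar_end (a point): Middle of the top edge of the low end block (46 mm wide, 30 high), on its face towards the jaw, where the jaw's carriage comes to rest: shaker x = 0, y = -164 mm, z = 90 mm.
- jaw (a joint): Travel of the sliding jaw towards the shaker's -y in m: 0 = closed to 4 mm short of the rack, 0.12 = fully back against the end block. Starts between 0 and 0.045. About 1.5 N drag plus light damping, but a ratchet with 6 mm teeth stops it going back while the pad is up (it gives 6 mm at most). It can be neither lifted nor turned.
- release (a joint): How far the release pad is pressed down, in m: 0 = up, 0.008 = bottomed. Spring: about 3.5 N to start, 7.5 N at the bottom. The pawl clears the teeth from 0.004 on; the pad springs back when let go. With the pawl riding on a tooth the pad may stand up to 3.2 mm lowered.
- pad_top (a point): Centre of the top of the black ribbed release pad, 36 (x) by 40 (y) mm; it rides with the jaw and sinks as it is pressed. When up it is 104 mm above the table, 14 mm above the jaw's carriage (60 by 64 mm). On the line x = 0 of the shaker, at y = -0.012 minus the jaw's travel. Axes parallel to the shaker's.
- jaw_stop (a point): Upright thumb stop at the jaw's far (-y) side, 56 wide, 8 thick: middle of its top edge, on its face towards the pad. 24 mm in -y from the pad's centre, 24 mm above the raised pad. Pushing this face towards -y moves the jaw back while the pad is down. At the rack side of the pad, 48 mm from this face, stands the clamping plate (90 wide, 8 thick, 2 mm above the raised pad); open at both x sides.
- rack: Loose tube rack, white with a black top, 76 by 148 by 50 mm, five white tube caps stand up to 64 mm; 0.4 kg. Stands on the platform between fence and jaw. Origin: centre of its underside, long side along y. To be left standing where it is.
- dropper_a: Bystander: dark dropper bottle with blue cap, 26 mm across, 62 high, standing on the platform beside the bar (one such bottle on either side, about 90 mm from the bar's line). Origin: centre of its underside.
- dropper_b: Bystander: dark dropper bottle with blue cap, 26 mm across, 62 high, standing on the platform beside the bar (one such bottle on either side, about 90 mm from the bar's line). Origin: centre of its underside.
- jar_a: Bystander: brown jar, 44 mm across, 62 high, on the table in front of the shaker. Origin: centre of its underside.
- jar_b: Bystander: a second such jar. Origin: centre of its underside.
- pipette: Bystander: white hand pipette lying on the table behind the shaker, about 220 mm long, 22 high. Origin: under the middle of its body; length along its y.
- carton: Bystander: white carton 60 by 75 by 95 mm at the left of the table. Origin: centre of its underside.
- water_bottle: Bystander: clear water bottle, 64 mm across, 200 high, at the left of the table. Origin: centre of its underside.
Things that resemble listed ones, but are neither listed nor needed, are in the scene too. What is shaped like the rack but orange or yellow is not meant.

How it is judged:
On the way, in this order (a step that is already met when the one before it is completed fails the run):
1. the release pad is pressed down until the ratchet is free, before the jaw goes back (value of joint release above 0.004 m and value of joint jaw below 0.06 m), for 0.1 s.
2. the jaw is pushed back to the end of its bar (value of joint jaw above 0.114 m), for 0.1 s.
At the end, for the whole second after the job is handed in: The jaw rests within 6 mm of the end block (travel over 0.114 m), the release pad is up again (less than 3.9 mm down), and the rack stands still and upright within 20 mm of where it was (value of joint jaw above 0.114 m and velocity of joint jaw below 0.01 m/s and value of joint release below 0.0039 m and distance of rack from where it was at the start of the episode below 0.02 m and angle between rack's own z axis and vertical below 0.1 rad and linear speed of rack below 0.02 m/s); the robot touches nothing.
It fails at once if the tube rack is shifted, tipped or lifted (distance of rack from where it was at the start of the episode above 0.02 m or angle between rack's own z axis and vertical above 0.2 rad).
It fails at once if a bystander is pushed aside, knocked over or picked up (distance of any of dropper_a, dropper_b, jar_a, jar_b, pipette, carton, water_bottle from where it was at the start of the episode above 0.03 m or angle between any of dropper_a, dropper_b, jar_a, jar_b, pipette, carton, water_bottle's own z axis and vertical above 0.4 rad).
It also fails if it takes over 35 s, if anything falls off the work surface, if the arm or the gripper's body presses on something with over 40 N, if the wrist force passes 120 N, or if a joint passes its speed limit or range.

## Working session

There is one attempt and no reset: what is moved stays moved. The work goes in short steps, Python scripts to look and compute and a shell command to move; the robot and the scene stay as the last step left them, time stands still between calls to the robot, and variables do not carry over. Pictures are saved under pics/ and viewed, at most 10 in all, crops included, and the job is handed in when it is done.

```bash
mkdir -p pics; cat > h.py <<'E'
import numpy as np, cv2
from scipy.spatial.transform import Rotation as R
from workcell import manip
def world(cam,u,v,d=None,z=None):
    c=manip.get_calibration(cam); ray=np.array([(u-c['cx'])/c['fx'],-(v-c['cy'])/c['fy'],-1.])
    M=R.from_quat(c['orientation']).as_matrix(); o=np.array(c['xyz']); r=M@ray
    return o+r*(d if d is not None else (z-o[2])/r[2])
E
python3 - <<'E'
from h import *
for c in ('side','top'):
    p,d=manip.camera(c); cv2.imwrite(f'pics/{c}0.png',p[:,:,::-1]); np.save(c+'d.npy',d)
    print(c,manip.get_calibration(c))
    for t in ('pad_top','jaw_stop','bar_end','shaker','rack'):
        for r in manip.tip_of(t,c)[:3]:
            u,v=r['pixel']; print(t,np.round([u,v,r['p']],2),np.round(world(c,u,v,d=d[int(v),int(u)]),3))
o=manip.get_obs(); print(o['position'],o['ee_rot'],o['clock'],o['ft_force'])
E
```

```text
side {'fx': 382.78089920407723, 'fy': 382.78089920407723, 'cx': 259.5331360025137, 'cy': 192.45490099066242, 'xyz': array([ 0.16197985, -0.48087408,  0.62901539]), 'orientation': array([ 0.43066922, -0.13222174, -0.23736003,  0.86064026])}
pad_top [312.9  235.4    0.61] [ 0.563 -0.057  0.101]
jaw_stop [319.5  235.3    0.71] [ 0.555 -0.083  0.126]
bar_end [349.4  290.3    0.74] [ 0.544 -0.19   0.084]
shaker [302.8  262.6    0.84] [ 0.529 -0.075  0.058]
shaker [348.9  290.6    0.59] [ 0.543 -0.19   0.084]
rack [229.2  187.8    0.96] [0.522 0.229 0.056]
rack [328.2 179.5   0.7] [0.78  0.145 0.045]
rack [286.9  213.2    0.59] [0.552 0.021 0.108]
top {'fx': 359.8574249891148, 'fy': 359.8574249891148, 'cx': 257.487981469249, 'cy': 192.108741438932, 'xyz': array([0.41493162, 0.11341407, 1.1296994 ]), 'orientation': array([-0.04971982,  0.03550696,  0.70695938, -0.70461027])}
pad_top [323.3  181.4    0.51] [ 0.57  -0.056  0.101]
pad_top [3.719e+02 1.924e+02 3.000e-01] [ 0.539 -0.198  0.085]
jaw_stop [332.3  182.2    0.55] [ 0.568 -0.083  0.094]
bar_end [369.9  193.8    0.56] [ 0.535 -0.192  0.084]
bar_end [335.6  181.8    0.48] [ 0.565 -0.086  0.127]
shaker [312.4  190.5    0.98] [ 0.544 -0.024  0.1  ]
shaker [3.531e+02 1.638e+02 2.400e-01] [ 0.622 -0.144  0.094]
rack [282.6 177.3   0.8] [0.581 0.062 0.108]
rack [230.2 282.3   0.8] [0.28  0.215 0.054]
rack [212.   190.7    0.79] [0.551 0.273 0.048]
[ 0.14602035 -0.60770494  0.20791225] [9.93057580e-01 1.17629260e-01 7.69246811e-06 4.82740872e-06] 0.6 [ 0.02366888  0.62681281 -0.24178658]
```

```bash
python3 - <<'E'
from h import *
s=cv2.imread('pics/side0.png'); t=cv2.imread('pics/top0.png')
a=cv2.resize(s[130:350,190:450],None,fx=1.55,fy=1.55,interpolation=2)
b=cv2.resize(t[100:300,200:400],None,fx=1.95,fy=1.95,interpolation=2)[:341]
a=cv2.resize(a,(403,341)); cv2.imwrite('pics/c0.png',np.hstack([a,b]))
E
```

```text
(no output)
```

View pics/side0.png

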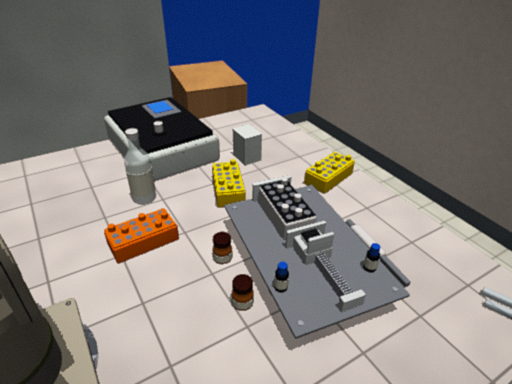

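View pics/c0.png

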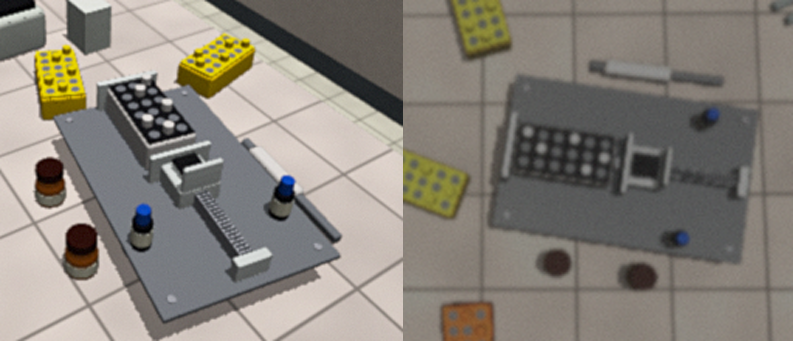

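The shaker's white jaw with the black pad is at side (313,235) and top (323,181). The black and white rack is beside it at side (285,200). The three yellow and orange look-alikes stand off the shaker and don't matter here. There is only one jaw. The end block is at side (350,298), with the droppers at side (281,276) and (373,257). Next I'll get the yaw and the pad centre from depth.

```bash
cat >> h.py <<'E'
def cloud(c,d):
    v,u=np.mgrid[:384,:512]; k=manip.get_calibration(c)
    P=np.stack([(u-k['cx'])/k['fx'],-(v-k['cy'])/k['fy'],-np.ones(u.shape)],-1)*d[...,None]
    return P@R.from_quat(k['orientation']).as_matrix().T+np.array(k['xyz'])
E
python3 - <<'E'
from h import *
for c in ('top','side'):
    P=cloud(c,np.load(c+'d.npy')); z=P[...,2]; x=P[...,0];y=P[...,1]
    m=(x>.35)&(x<.75)&(y>-.25)&(y<.25)&(z>.045)&(z<.072)
    l=cv2.morphologyEx(m.astype(np.uint8),cv2.MORPH_OPEN,np.ones((3,3)))
    n,lab,st,_=cv2.connectedComponentsWithStats(l); k=1+np.argmax(st[1:,4]); Q=P[lab==k]
    (cx,cy),wh,a=cv2.minAreaRect((Q[:,:2]*1000).astype(np.float32)); print(c,cx,cy,wh,a,np.median(Q[:,2]))
    # assume yaw so that -y points about (-.2,-.98)
    ang=[t for t in (a-180,a-90,a,a+90) if abs(t+11)<30][0]; t=np.radians(ang); ex=np.array([np.cos(t),np.sin(t)]); ey=np.array([-ex[1],ex[0]])
    C=np.array([cx,cy])/1000
    L=np.stack([(P[...,:2]-C)@ex,(P[...,:2]-C)@ey],-1)
    print('yaw',ang)
    for lo,hi in ((.118,.14),(.098,.112),(.08,.096)):
        s=(abs(L[...,0])<.06)&(L[...,1]<.02)&(L[...,1]>-.19)&(z>lo)&(z<hi); q=L[s]
        print(lo,len(q),np.round(np.percentile(q,[2,50,98],axis=0),3).tolist())
    for yy in (0,-.012,-.05,-.14,-.164): print(yy,np.round(C+yy*ey,4))
E
```

```text
top 500.0050354003906 -24.5372314453125 (379.9226989746094, 111.8066635131836) 80.98042297363281 0.060041990726079186
yaw -9.019577026367188
0.118 61 [[-0.043, -0.094], [-0.029, -0.08], [0.058, -0.047]]
0.098 147 [[-0.045, -0.089], [0.048, -0.019], [0.059, 0.009]]
0.08 232 [[-0.045, -0.175], [0.046, -0.069], [0.06, 0.013]]
0 [ 0.5    -0.0245]
-0.012 [ 0.4981 -0.0364]
-0.05 [ 0.4922 -0.0739]
-0.14 [ 0.4781 -0.1628]
-0.164 [ 0.4743 -0.1865]
side 565.0565185546875 -34.81654357910156 (382.59576416015625, 241.6241455078125) 81.03108978271484 0.05914126281438231
yaw -8.968910217285156
0.118 150 [[-0.027, -0.056], [-0.002, -0.054], [0.025, -0.048]]
0.098 457 [[-0.042, -0.056], [-0.003, -0.01], [0.039, 0.008]]
0.08 1070 [[-0.04, -0.178], [-0.005, -0.094], [0.033, 0.002]]
0 [ 0.5651 -0.0348]
-0.012 [ 0.5632 -0.0467]
-0.05 [ 0.5573 -0.0842]
-0.14 [ 0.5432 -0.1731]
-0.164 [ 0.5395 -0.1968]
```

```bash
python3 -m pendant '[[1,-0.8,0,0,0,0.3,-1],[2,-1.65,0,0,0,0.6,-1],[3,-2.5,0,0,0,0.9,-1],[3.9,-3.2,0,0,0,1.2,-1],[4.8,-4,0,0,0,1.5,-1],[5.7,-4.7,0,0,0,1.8,-1],[6.6,-5.4,0,0,0,2.1,-1],[7.5,-6.2,0,0,0,2.4,-1],[8.4,-6.9,0,0,0,2.6,-1],[9.2,-7.6,0,0,0,2.81,-1]]'; cat >> h.py <<'E'
def go(x,y,tipz):
    o=manip.get_obs(); r=R.from_quat(o['ee_rot']); M=r.as_matrix()
    T=np.array([x,y,tipz+manip.tip_reach]); print('rows',np.round(M.T@(T-o['position'])/.05,2),'tool y deg',np.degrees(np.arctan2(M[1,1],M[0,1])),'z',M[:,2].round(3),'pos',o['position'],'t',o['clock'],'f',o['ft_force'],o['grip_width'])
E
python3 -c "
from h import *; go(.56,-.058,.16)"
```

```text
clock: 1.85
position: [0.5056, -0.1291, 0.2083]
ee_rot: [0.997, -0.079, 0.0, 0.0]
ft_force: [-0.1, -0.9, -0.7]
grip_width: 0.001
grasp_force: 0.0
rows [ 0.85 -1.58  0.69] tool y deg -99.02030500031778 z [ 0.001 -0.    -1.   ] pos [ 0.50560961 -0.12913968  0.20825678] t 1.85 f [-0.11799283 -0.86018749 -0.65875655] 0.0011931619073246617
```

```bash
python3 -m pendant '[[0.3,-0.6,0.2,0,0,0,-1],[0.6,-1.2,0.4,0,0,0,-1],[0.85,-1.58,0.69,0,0,0,-1],[0.85,-1.58,0.69,0,0,0,-1],[0.85,-1.58,0.69,0,0,0,-1],[0.85,-1.58,0.69,0,0,0,-1],[0.85,-1.58,0.69,0,0,0,-1],[0.85,-1.58,0.69,0,0,0,-1],[0.85,-1.58,0.69,0,0,0,-1],[0.85,-1.58,0.69,0,0,0,-1]]'; python3 - <<'E'
from h import *
go(.56,-.058,.108)
s,d=manip.camera('side'); P=cloud('side',d)
ex=np.array([np.cos(np.radians(-9)),np.sin(np.radians(-9))]); ey=np.array([-ex[1],ex[0]]); C=np.array([.565,-.035])
for lo,hi in ((.15,.175),(.118,.135)):
    L=np.stack([(P[...,:2]-C)@ex,(P[...,:2]-C)@ey],-1); m=(abs(L[...,0])<.05)&(abs(L[...,1]+.03)<.06)&(P[...,2]>lo)&(P[...,2]<hi); q=L[m]; print(lo,len(q),np.round(np.percentile(q,[2,50,98],axis=0),3).tolist() if len(q) else '')
t,_=manip.camera('top')
a=cv2.resize(s[150:310,230:390],(400,400),interpolation=2); b=cv2.resize(t[130:250,260:380],(400,400),interpolation=2)
cv2.imwrite('pics/c1.png',np.hstack([a,b])[:,:,::-1])
E
```

```text
clock: 3.1
position: [0.5588, -0.0594, 0.1734]
ee_rot: [0.997, -0.078, 0.0, 0.0]
ft_force: [0.3, 0.4, 0.2]
grip_width: -0.002
grasp_force: 0.0
rows [ 0.02 -0.03  1.03] tool y deg -98.96976167236059 z [ 0. -0. -1.] pos [ 0.55882001 -0.05938665  0.173418  ] t 3.1 f [0.32503802 0.36300991 0.23884069] -0.0015409899016097228
0.15 0 
0.118 147 [[-0.027, -0.056], [-0.002, -0.054], [0.025, -0.048]]
```

View pics/c1.png

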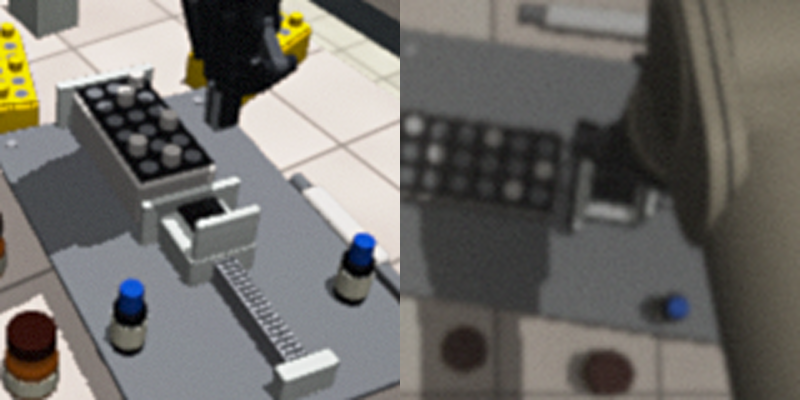

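The left half shows the fingertip at side (319,198), seen above and behind the pad at (311,233). I'll check whether that agrees with the reported pose.

```bash
python3 - <<'E'
from h import *
p=manip.get_obs()['position']
for c in('side','top'):
    k=manip.get_calibration(c); M=R.from_quat(k['orientation']).as_matrix()
    for tag,q in(('tip',p-[0,0,.014]),('pad',np.array([.56,-.058,.104]))):
        e=M.T@(q-k['xyz']); print(c,tag,k['cx']-k['fx']*e[0]/e[2],k['cy']+k['fy']*e[1]/e[2])
s,d=manip.camera('side'); P=cloud('side',d)
for v in range(180,202,3): print(v,[tuple(np.round(P[v,u],3)) for u in (312,316,320,324)])
E
```

```text
side tip 315.2393065227447 214.80696109568532
side pad 312.25907840710056 235.41310122218277
top tip 328.24577289476997 182.18234713058945
top pad 324.38207238425014 184.63720022428916
180 [(np.float64(0.547), np.float64(-0.05), np.float64(0.239)), (np.float64(0.547), np.float64(-0.061), np.float64(0.246)), (np.float64(0.547), np.float64(-0.071), np.float64(0.252)), (np.float64(0.558), np.float64(-0.07), np.float64(0.248))]
183 [(np.float64(0.759), np.float64(0.184), np.float64(0.016)), (np.float64(0.545), np.float64(-0.065), np.float64(0.243)), (np.float64(0.548), np.float64(-0.071), np.float64(0.245)), (np.float64(0.543), np.float64(-0.086), np.float64(0.256))]
186 [(np.float64(0.554), np.float64(-0.045), np.float64(0.22)), (np.float64(0.546), np.float64(-0.065), np.float64(0.235)), (np.float64(0.548), np.float64(-0.072), np.float64(0.239)), (np.float64(0.543), np.float64(-0.088), np.float64(0.251))]
189 [(np.float64(0.549), np.float64(-0.051), np.float64(0.219)), (np.float64(0.549), np.float64(-0.063), np.float64(0.226)), (np.float64(0.55), np.float64(-0.071), np.float64(0.232)), 
[... 330 characters left out ...]
.float64(-0.053), np.float64(0.206)), (np.float64(0.549), np.float64(-0.064), np.float64(0.214)), (np.float64(0.552), np.float64(-0.072), np.float64(0.218)), (np.float64(0.56), np.float64(-0.074), np.float64(0.216))]
198 [(np.float64(0.549), np.float64(-0.055), np.float64(0.201)), (np.float64(0.552), np.float64(-0.063), np.float64(0.205)), (np.float64(0.553), np.float64(-0.072), np.float64(0.21)), (np.float64(0.561), np.float64(-0.074), np.float64(0.209))]
201 [(np.float64(0.67), np.float64(0.077), np.float64(0.058)), (np.float64(0.551), np.float64(-0.065), np.float64(0.2)), (np.float64(0.559), np.float64(-0.066), np.float64(0.198)), (np.float64(0.695), np.float64(0.062), np.float64(0.059))]
```

The xy position agrees, but the visible finger ends about 38 mm above where I calculated the tip. I'll go down a little and look again.

```bash
python3 -m pendant '[[0.02,-0.03,0.2,0,0,0,-1],[0.02,-0.03,0.4,0,0,0,-1],[0.02,-0.03,0.4,0,0,0,-1],[0.02,-0.03,0.4,0,0,0,-1],[0.02,-0.03,0.4,0,0,0,-1],[0.02,-0.03,0.4,0,0,0,-1],[0.02,-0.03,0.4,0,0,0,-1],[0.02,-0.03,0.4,0,0,0,-1],[0.02,-0.03,0.4,0,0,0,-1],[0.02,-0.03,0.4,0,0,0,-1]]'; python3 - <<'E'
from h import *
go(.56,-.058,.108)
s,d=manip.camera('side'); P=cloud('side',d); p=manip.get_obs()['position']
m=(np.hypot(P[...,0]-p[0],P[...,1]-p[1])<.025)&(P[...,2]>.132); q=P[m]; print(len(q),np.percentile(q[:,2],[0,1,5,50]).round(3)); lo=q[q[:,2]<q[:,2].min()+.02]; print(lo.min(0),lo.max(0))
vs,us=np.where(m); print(us.min(),us.max(),vs.max())
cv2.imwrite('pics/c2.png',cv2.resize(s[150:270,260:380],(600,600),interpolation=2)[:,:,::-1])
E
```

```text
clock: 4.5
position: [0.5601, -0.058, 0.1534]
ee_rot: [0.997, -0.078, 0.0, 0.0]
ft_force: [-0.6, 0.7, -0.9]
grip_width: 0.002
grasp_force: 0.0
rows [-0.   -0.    0.63] tool y deg -98.97065004745723 z [ 0. -0. -1.] pos [ 0.56005735 -0.05803611  0.15341834] t 4.5 f [-0.60592149  0.74925778 -0.92511114] 0.0016384987148994575
781 [0.176 0.179 0.187 0.246]
[ 0.54844849 -0.07312771  0.17583319] [ 0.56782325 -0.04913208  0.19577696]
308 339 210
```

View pics/c2.png

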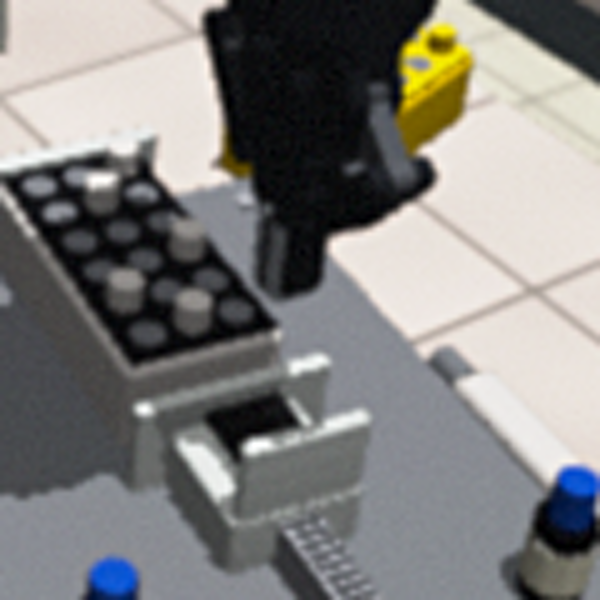

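The picture shows the finger above the pad, with its visible tip at about z = 0.176, 23 mm above the reported TCP. I don't trust the nominal height, so I'll descend slowly and watch the force.

```bash
python3 -m pendant '[[0,0,0.2,0,0,0,-1],[0,0,0.4,0,0,0,-1],[0,0,0.6,0,0,0,-1],[0,0,0.65,0,0,0,-1],[0,0,0.68,0,0,0,-1],[0,0,0.70,0,0,0,-1],[0,0,0.72,0,0,0,-1],[0,0,0.74,0,0,0,-1],[0,0,0.74,0,0,0,-1],[0,0,0.74,0,0,0,-1]]'; python3 - <<'E'
from h import *
s,d=manip.camera('side'); P=cloud('side',d); o=manip.get_obs();p=o['position'];print(p,o['ft_force'])
m=(np.hypot(P[...,0]-p[0],P[...,1]-p[1])<.022)&(P[...,2]>.112); q=P[m]; print(len(q),np.percentile(q[:,2],[0,1,5,50]).round(3)); 
cv2.imwrite('pics/c3.png',cv2.resize(s[150:270,260:380],(600,600),interpolation=2)[:,:,::-1])
E
```

```text
clock: 5.8
position: [0.5601, -0.0581, 0.1165]
ee_rot: [0.997, -0.078, 0.0, 0.0]
ft_force: [-0.1, -0.1, 0.2]
grip_width: 0.003
grasp_force: 0.0
[ 0.56010924 -0.05805025  0.11648982] [-0.30778214  0.07953699 -0.30289311]
573 [0.138 0.143 0.15  0.202]
```

View pics/c3.png

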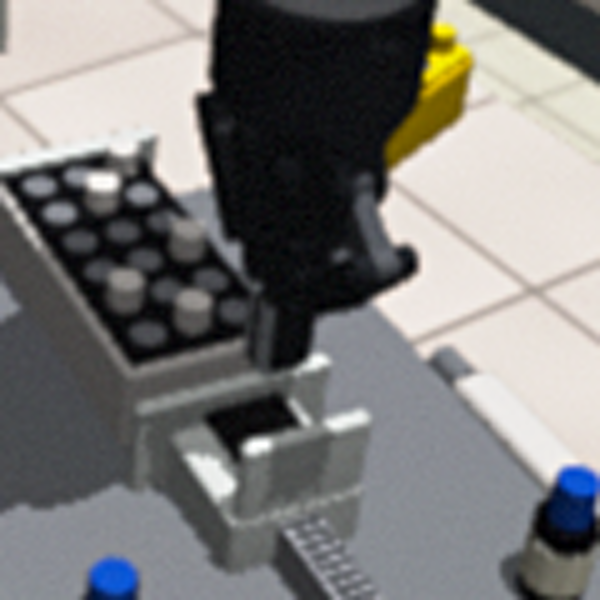

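The visible tip at side (316,223) is still about 37 mm higher than nominal, with no contact. I'll measure the gripper's underside profile before lowering it between plate and stop.

```bash
python3 - <<'E'
from h import *
s,d=manip.camera('side'); P=cloud('side',d); o=manip.get_obs();p=o['position']
M=R.from_quat(o['ee_rot']).as_matrix(); L=(P-p)@M   # tool coords: x,y,z(down+)
m=(P[...,2]>.132)&(np.hypot(L[...,0],L[...,1])<.11)&(s.max(-1)<110); q=L[m]*1000
for a in range(-70,80,7):
    b=q[(q[:,1]>=a)&(q[:,1]<a+7)]
    if len(b)>3: print('y',a,'n',len(b),'x',b[:,0].min().round(),b[:,0].max().round(),'lowest z(tool)',np.sort(b[:,2])[-3].round())
b=q[q[:,2]>-40]; print('finger',b.min(0).round(),b.max(0).round())
E
```

```text
y -56 n 23 x -13.0 -3.0 lowest z(tool) -106.0
y -49 n 33 x -13.0 -3.0 lowest z(tool) -96.0
y -42 n 39 x -40.0 -5.0 lowest z(tool) -79.0
y -35 n 28 x -60.0 -7.0 lowest z(tool) -77.0
y -28 n 51 x -55.0 -8.0 lowest z(tool) -71.0
y -21 n 79 x -53.0 -6.0 lowest z(tool) -72.0
y -14 n 203 x -43.0 -6.0 lowest z(tool) -46.0
y -7 n 303 x -44.0 11.0 lowest z(tool) -31.0
y 0 n 347 x -44.0 9.0 lowest z(tool) -25.0
y 7 n 530 x -43.0 8.0 lowest z(tool) -30.0
y 14 n 617 x -72.0 32.0 lowest z(tool) -41.0
y 21 n 673 x -97.0 35.0 lowest z(tool) -71.0
y 28 n 1262 x -103.0 61.0 lowest z(tool) -70.0
y 35 n 2296 x -103.0 52.0 lowest z(tool) -78.0
y 42 n 1076 x -100.0 35.0 lowest z(tool) -87.0
y 49 n 1374 x -97.0 13.0 lowest z(tool) -97.0
y 56 n 1291 x -93.0 11.0 lowest z(tool) -105.0
y 63 n 855 x -90.0 -47.0 lowest z(tool) -349.0
y 70 n 53 x -84.0 -76.0 lowest z(tool) -399.0
finger [-11.  -5. -40.] [  6.  14. -22.]
```

The fingers are centred. The knuckles are 48 mm above the tip, so they clear the stop. I'll keep going down in small steps.

```bash
python3 -m pendant '[[0,0,0.2,0,0,0,-1],[0,0,0.35,0,0,0,-1],[0,0,0.45,0,0,0,-1],[0,0,0.5,0,0,0,-1],[0,0,0.54,0,0,0,-1],[0,0,0.58,0,0,0,-1],[0,0,0.62,0,0,0,-1],[0,0,0.64,0,0,0,-1],[0,0,0.64,0,0,0,-1],[0,0,0.64,0,0,0,-1]]'
```

```text
clock: 7.15
position: [0.5601, -0.058, 0.0845]
ee_rot: [0.997, -0.078, 0.0, 0.0]
ft_force: [-0.3, 0.6, 0.0]
grip_width: 0.002
grasp_force: 0.0
```

```bash
python3 -m pendant '[[0,0,0.02,0,0,0,-1],[0,0,0.04,0,0,0,-1],[0,0,0.06,0,0,0,-1],[0,0,0.08,0,0,0,-1],[0,0,0.1,0,0,0,-1],[0,0,0.12,0,0,0,-1],[0,0,0.12,0,0,0,-1],[0,0,0.12,0,0,0,-1],[0,0,0.12,0,0,0,-1],[0,0,0.12,0,0,0,-1]]'; python3 - <<'E'
from h import *
s,d=manip.camera('side')
cv2.imwrite('pics/c4.png',cv2.resize(s[170:270,260:360],(600,600),interpolation=2)[:,:,::-1])
E
```

```text
clock: 8.4
position: [0.5601, -0.058, 0.0785]
ee_rot: [0.997, -0.078, 0.0, 0.0]
ft_force: [-1.9, 0.6, 4.5]
grip_width: 0.003
grasp_force: 2.2
```

View pics/c4.png

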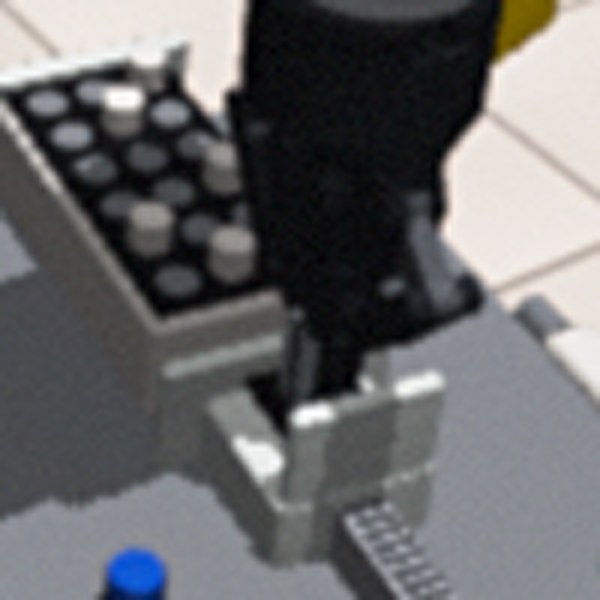

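The finger is on the black pad between plate and stop, and the upward force is 4.5 N, so contact is made. Now I'll press about 4.5 mm further.

```bash
python3 -m pendant '[[0,0,0.02,0,0,0,-1],[0,0,0.04,0,0,0,-1],[0,0,0.06,0,0,0,-1],[0,0,0.08,0,0,0,-1],[0,0,0.09,0,0,0,-1],[0,0,0.09,0,0,0,-1],[0,0,0.09,0,0,0,-1],[0,0,0.09,0,0,0,-1],[0,0,0.09,0,0,0,-1],[0,0,0.09,0,0,0,-1]]'
```

```text
clock: 9.7
position: [0.5601, -0.058, 0.0741]
ee_rot: [0.997, -0.078, 0.0, 0.0]
ft_force: [-1.7, 0.4, 6.9]
grip_width: 0.001
grasp_force: 3.3
```

The pad is down about 7 mm at 6.9 N. Now I'll push back along tool +y.

```bash
python3 -m pendant '[[0,0.1,0,0,0,0,-1],[0,0.25,0,0,0,0,-1],[0,0.4,0,0,0,0,-1],[0,0.55,0,0,0,0,-1],[0,0.7,0,0,0,0,-1],[0,0.85,0,0,0,0,-1],[0,1.0,0,0,0,0,-1],[0,1.15,0,0,0,0,-1],[0,1.3,0,0,0,0,-1],[0,1.4,0,0,0,0,-1]]'; python3 - <<'E'
from h import *
s,d=manip.camera('side'); go(.544,-.165,.05)
cv2.imwrite('pics/c5.png',cv2.resize(s[190:320,260:390],(600,600),interpolation=2)[:,:,::-1])
E
```

```text
clock: 10.95
position: [0.5492, -0.127, 0.074]
ee_rot: [0.997, -0.078, 0.0, -0.0]
ft_force: [-2.5, 2.1, 6.4]
grip_width: 0.0
grasp_force: 3.3
rows [0.02 0.75 0.2 ] tool y deg -98.99988233359986 z [ 0.  0. -1.] pos [ 0.54908059 -0.12778055  0.07401865] t 11.0 f [-2.33247409  1.61529675  5.95029102] -0.0002364959980079118
```

View pics/c5.png

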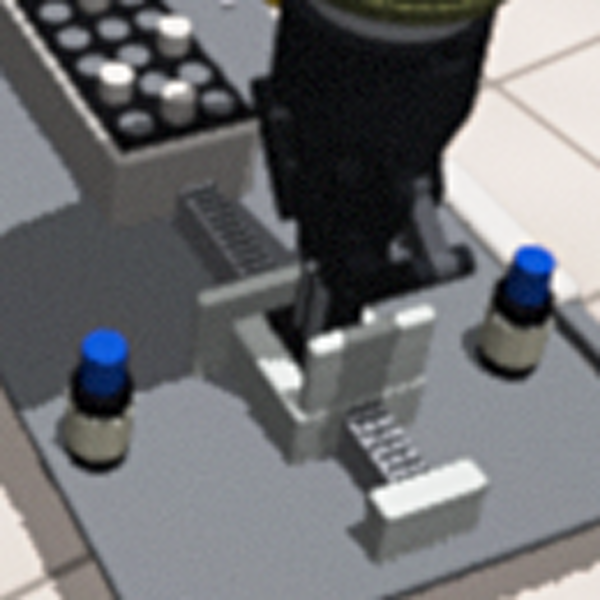

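The jaw has moved back with the finger, and the rack is undisturbed. About 45 mm is left to the block at crop (430,490). I'll continue.

```bash
python3 -m pendant '[[0,0.12,0.01,0,0,0,-1],[0,0.26,0.01,0,0,0,-1],[0,0.4,0.01,0,0,0,-1],[0,0.52,0.01,0,0,0,-1],[0,0.62,0.01,0,0,0,-1],[0,0.7,0.01,0,0,0,-1],[0,0.78,0.01,0,0,0,-1],[0,0.85,0.01,0,0,0,-1],[0,0.9,0.01,0,0,0,-1],[0,0.92,0.01,0,0,0,-1]]'; python3 -c "
from h import *; go(.544,-.165,.05)"
```

```text
clock: 12.25
position: [0.543, -0.1713, 0.0739]
ee_rot: [0.997, -0.078, 0.001, -0.001]
ft_force: [0.3, 5.0, 6.6]
grip_width: -0.001
grasp_force: 3.3
rows [-0.   -0.13  0.2 ] tool y deg -98.90488808968952 z [ 0.002  0.001 -1.   ] pos [ 0.54302495 -0.17132626  0.07385879] t 12.25 f [0.34489835 4.99563088 6.63558494] -0.0011643155951744748
```

```bash
python3 -m pendant '[[0,0.03,0,0,0,0,-1],[0,0.06,0,0,0,0,-1],[0,0.09,0,0,0,0,-1],[0,0.12,0,0,0,0,-1],[0,0.12,0,0,0,0,-1],[0,0.12,0,0,0,0,-1],[0,0.12,0,0,0,0,-1],[0,0.12,0,0,0,0,-1],[0,0.12,0,0,0,0,-1],[0,0.12,0,0,0,0,-1]]'; python3 - <<'E'
from h import *
s,d=manip.camera('side')
cv2.imwrite('pics/c6.png',cv2.resize(s[200:320,270:390],(600,600),interpolation=2)[:,:,::-1])
E
```

```text
clock: 13.5
position: [0.5425, -0.1751, 0.0739]
ee_rot: [0.997, -0.077, 0.001, -0.002]
ft_force: [0.3, 10.8, 6.8]
grip_width: -0.004
grasp_force: 6.5
```

View pics/c6.png

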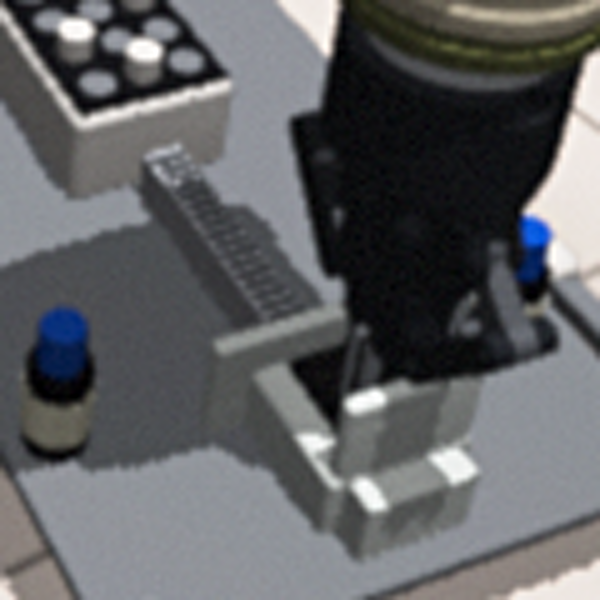

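The jaw is against the end block, with the side force rising to 10.8 N. I'll lift straight up so it isn't dragged back.

```bash
python3 -m pendant '[[0,0.12,-0.1,0,0,0,-1],[0,0.1,-0.25,0,0,0,-1],[0,0.05,-0.45,0,0,0,-1],[0,-0.05,-0.8,0,0,0,-1],[0,-0.1,-1.3,0,0,0,-1],[0,-0.1,-1.8,0,0,0,-1],[0,-0.1,-2.3,0,0,0,-1],[0,-0.1,-2.6,0,0,0,-1],[0,-0.1,-2.6,0,0,0,-1],[0,-0.1,-2.6,0,0,0,-1]]'; python3 - <<'E'
from h import *
s,d=manip.camera('side'); P=cloud('side',d)
ex=np.array([np.cos(np.radians(-9)),np.sin(np.radians(-9))]); ey=np.array([-ex[1],ex[0]]); C=np.array([.565,-.035])
L=np.stack([(P[...,:2]-C)@ex,(P[...,:2]-C)@ey],-1); z=P[...,2]
m=(abs(L[...,0])<.035)&(L[...,1]<-.1)&(L[...,1]>-.2)&(z>.118)&(z<.135); print(np.percentile(L[m],[2,50,98],axis=0))
g=s.max(-1)<60; m=(abs(L[...,0])<.02)&(L[...,1]<-.1)&(L[...,1]>-.16)&(z<.115)&(z>.08)&g; print('pad z',m.sum(),np.percentile(z[m],[10,50,90]))
cv2.imwrite('pics/c7.png',cv2.resize(s[140:320,210:390],(600,600),interpolation=2)[:,:,::-1])
E
```

```text
clock: 14.8
position: [0.5413, -0.1737, 0.2024]
ee_rot: [0.997, -0.078, -0.001, -0.0]
ft_force: [0.3, -0.5, -0.5]
grip_width: 0.002
grasp_force: 0.0
[[-0.02775299 -0.16425021]
 [-0.00196397 -0.16224049]
 [ 0.02525899 -0.15666916]]
pad z 220 [0.10195686 0.10319047 0.10469475]
```

View pics/c7.png

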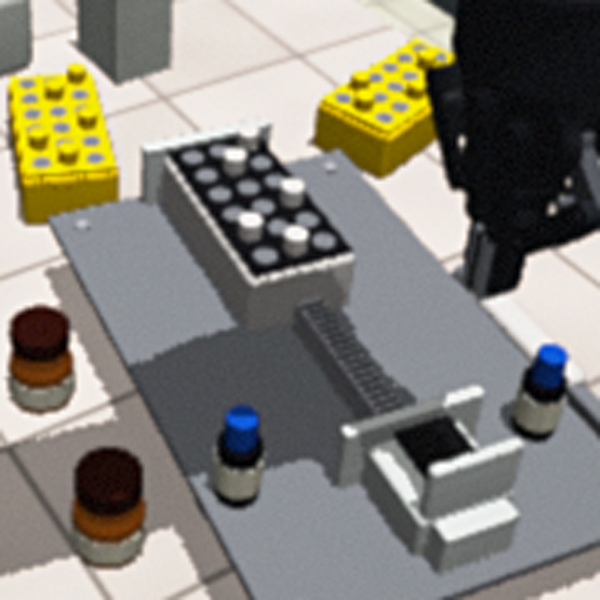

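The jaw is against the end block: the stop face moved from -0.048 to -0.157, and the expected end value is -0.156. The pad is up at z ≈ 0.103, the rack and bottles are in place, and the hand is clear.

```bash
python3 -c "
from workcell import manip; print(manip.hand_in())"
```

```text
the job is handed in; nothing more can be done
None
```

The clamp is open: the jaw is back against the end block, the release pad is up, the rack and everything else I could see in the last picture look undisturbed, and the job is handed in (no verdict was returned).

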